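# Hang the caddy on the rail hook and lock the hook one hole further along

### The arm

A 7-joint arm with a two-finger parallel gripper is mounted at the origin on a cart in front of the work surface, level with it; the furniture and walls round the work are solid. World frame = base frame: x ahead of the robot, y to its left, z up, the work surface at z = 0. Lengths are in m, angles in rad, forces in N, time in s.
With the tool pointing down it reaches from about 0.4 to 0.85 m from the base axis. Payload 10.4 kg.
Tool frame: the origin (TCP) lies on the centre line of the jaws, within the pads' length; the fingertips stand 14 mm ahead of it and the grasp point (between the pads) lies 5 mm behind it (manip.tip_reach is the distance from the TCP to the fingertips, in m); z points along the fingers, y is the line along which they close (so a half turn about z gives the same grasp; the last joint's range is limited). The gripper opens to 85 mm and grips with 20 to 120 N. Pads are 22 mm wide; open, the fingers measure 114 mm over their backs; the gripper's body (76 mm by 85 mm) begins 54 mm behind the grasp point. The pads swing forward as they close: fully open they stand 13 mm farther back than shut.
Start: joints at [1.239, 0.332, -0.065, 1.46, 0.022, 1.35, -0.088], TCP at [0.19, -0.595, 0.245] pointing down, gripper open.
Joint ranges: [-2.6, 2.6], [-0.5, 2.12], [-1.47, 1.34], [0.16, 2.42], [-1.27, 4.41], [0.06, 2.06], [-2.6, 2.6]. Speed limits (rad/s): [2.22, 2.22, 2.79, 2.79, 3.14, 3.14, 3.14].

### API

Orientations are given as a unit quaternion [x, y, z, w].
In Python, from workcell import manip gives the robot as it stands.
- The arm moves only by the shell command python3 -m pendant 'ROWS' [FORCE]. ROWS is JSON, a list of rows, each a list of 7 numbers: the shift along the tool's x, y, z in units of 50 mm (1.0 is 50 mm), then the turn, a rotation vector about the tool's x, y, z in units of 8 degrees (1.0 is 8 degrees), then the opening, from -1 (shut) to 1 (fully open), so that 0 is half open. In form: [[dx, dy, dz, ax, ay, az, jaw], ...]. A call has exactly 10 rows; each row is the pose to reach, as a shift and turn from the pose commanded when the call began, along the tool's axes at that moment; what a row does not reach only later rows make up. A row lasts 1/8 s, in which the tool goes at most 62.5 mm and 10.7 degrees, less where a joint would pass 70% of its speed; a pose out of reach is approached as far as the arm can. A call with a gripper value outside its range is refused whole. The fingers move at their own pace and stop on an object; FORCE is the grip in N (left out, the last holds). Time passes only in rows, so rows that repeat a pose let the fingers close, or fill a call up. It gives the time, the measured TCP pose, the force, the opening and the grip force at its end, in the units of the state.
- manip.get_obs(): the state, without advancing time (a new reading comes with each control period).
- manip.camera(name): name is "side" or "top"; returns (picture, depth): 420x560x3 uint8, red, green, blue; 420x560 float32, m along the optical axis (not along the pixel's ray), 0 where there is no reading.
- manip.get_calibration(name): a dict with "fx", "fy", "cx", "cy" (pixels), "xyz" and "orientation" of the camera in the world. Camera axes: x right, y up, looking along -z (the intrinsics and any distortion apply to the point x, -y, -z); pixel columns grow to the right and rows downward; lengths in m; the calibration is good to about 2 mm. A picture is of the moment at which its call begins. get_calibration takes no time and is no camera call.
- manip.hand_in(): hands the job in; it is judged then, once.
Trained networks look in the newest picture that a camera, given by its name, has taken for a name from the list of things; names that differ only in an ending like _2 or _b are one class to them, and where a whole thing is asked for, a point or a joint stands for the part that bears it (a point fixed in the world has none). Each returns a list of dicts, best first, with "p" (0 to 1); they miss things now and then, are a little off and sometimes report something else, mostly with a low value. They report only what shows in the picture. A call takes as long as a camera call.
- manip.find_in(thing, camera): "box" ([left, top, right, bottom] in pixels, round what is visible of it).
- manip.trace(thing, camera): "pixels" (420x560 bool, what is visible of it) and "box" ([left, top, right, bottom] in pixels, round what is visible of it).
- manip.tip_of(thing, camera): "pixel" ([column, row] in pixels: a listed point, or the origin of a listed thing).
The state is a dict: "clock": time; "joint_pos": joint angles; "joint_velocities": joint speeds; "tau": joint torques, N m; "position": TCP position; "ee_rot": TCP orientation; "ft_force": force on the tool from outside, world axes, zero at the start; "torque": the same for the moment, N m; "grip_width": opening from 0.0 (shut) to 1.0 (fully open); "grasp_force": force on a finger pad.
Only numpy, scipy, OpenCV 4.12 (cv2) and the standard library are available. Lean on these libraries where they do the work, as an engineer would, in place of code of your own. Each camera call takes 0.05 s, during which the arm holds its last target. There are 200 camera calls.

### The job

Hang the empty open caddy by its bow handle on the two-pronged hook of the rail stand and let go of it. Then pull up the spring-loaded lock knob on the hook's carriage, slide the carriage exactly one hole to the right along the rail (seen from the robot, away from the hob) with the caddy hanging on it, and let the pin go down fully home in that hole. Finish while still gripping the knob and holding the pin home, the caddy hanging freely; leave the other things on the worktop where they are.

Things in the scene. Friction and masses are not known exactly. Their poses are not given: they have to be found in the camera images.
- caddy: small open grey metal tray, 76 x 137 x 146 mm (x, y, z), 0.3 kg, tray 55 high, with a rigid upright bow handle. Origin: centre of underside; y along its long side and the handle. Thin uprights at y = -67, +67 carry a straight round wooden bar 12 mm thick, 122 mm long, its axis 140 mm above the underside; 79 mm of open space under it
- caddy_bar (a point): middle of the caddy's wooden handle bar, on its axis; same axes as the caddy
- stand: fixed rail stand: square aluminium tube 30 x 30 x 330 mm along the stand's y, axis 185 mm above the worktop, on posts at y = -157, +157 with flat feet 110 mm long. Origin: on the worktop under the tube's middle; z up, x away from the robot, y left (turned up to 0.25 rad). Five holes in the tube's top at y = 100, 50, 0, -50, -100 mm; carriage starts locked at y = 50
- hook: steel hook on the carriage's front. Origin: middle of the carriage on the tube's axis, 185 mm above the worktop; axes as stand. From a plate at x = -32 two round prongs 8 mm thick at y = -35, +35 run to -x; upper side at z = 14 mm near the plate, dipping to a trough at z = 7 for x = -95 to -115; upturned tips end at x = -137, z = 23. Free space between the prongs for fingers
- hook_seat (a point): middle of the hook's trough, half-way between the prongs, level with their upper side there (hook frame -105, 0, +7 mm). The caddy's bar hangs with its axis 6 mm above this point, along y
- carriage (a joint): position of the carriage (dark sleeve 52 x 68 x 50 mm round the tube) along the rail in m; 0 in its first hole, grows to the right (stand's -y); the next hole is at 0.050. Range -0.05 to 0.15; it slides with about 2 N of friction and can move only while the pin is out
- plunger (a joint): height of the lock plunger in m: 0 = pin fully home in a hole, 0.020 = pulled fully up. A spring pushes it down with 4 N when home, 7 N fully up. Pin 8 mm thick with a round end, holes 11 mm; the pin is clear of the hole from about 0.010 up and, if let go between holes, rests there on the tube
- lock_knob: black round knob of the lock plunger on top of the carriage, 26 mm diameter (29 at its top rim), 32 mm high; origin at the centre of its underside, z up. With the pin home the underside is 223 mm above the worktop, 13 mm above the carriage's flat top (round the stem a collar 22 mm wide, 6 mm high)
- knob_grip (a point): point on the knob's axis at the height to grip, 14 mm above the knob's underside (237 mm above the worktop with the pin home)
- salt_crock: bystander: low pale round crock, 110 mm diameter, 56 mm high; origin at the centre of its underside
- lime: bystander: green lime, about 57 x 46 x 45 mm; origin at its underside
- lemon: bystander: yellow lemon, about 81 x 57 x 58 mm; origin at its underside
- avocado: bystander: dark avocado, about 95 x 68 x 72 mm; origin at its underside
- spice_jar: bystander: spice jar with red cap, 45 mm diameter, 106 mm high; origin at the centre of its underside

How it is judged:
On the way, in this order (a step that is already met when the one before it is completed fails the run):
1. the caddy hangs by its bar on the hook's prongs, let go, before the knob is pulled; the carriage is still in its first hole (contact force between caddy and hook above 1.2 N and z of caddy_bar in the frame of hook_seat between -0.004 and 0.022 m and x of caddy_bar in the frame of hook_seat between -0.025 and 0.075 m and height (world z) of caddy above 0.035 m and angle between caddy's own z axis and vertical below 0.25 rad and contact force between caddy and the fingers below 0.3 N and value of joint each of plunger, carriage below 0.004 m and value of joint carriage above -0.004 m), for 0.3 s.
2. the lock knob is pulled up, pin out of the hole, the caddy still hanging (contact force between caddy and hook above 1.2 N and z of caddy_bar in the frame of hook_seat between -0.004 and 0.022 m and x of caddy_bar in the frame of hook_seat between -0.025 and 0.075 m and height (world z) of caddy above 0.035 m and value of joint plunger above 0.0095 m), for 0.05 s.
At the end, for the whole second after the job is handed in: Carriage in the next hole (0.046 to 0.054 m), pin home (plunger under 3 mm), knob still gripped (over 3 N), and the caddy hanging by its bar in the hook (bar -25..75 mm in x, -4..22 mm in z from hook_seat; underside above 35 mm; tilt under 0.25 rad; under 0.05 m/s; fingers off it) (contact force between caddy and hook above 1.2 N and z of caddy_bar in the frame of hook_seat between -0.004 and 0.022 m and x of caddy_bar in the frame of hook_seat between -0.025 and 0.075 m and height (world z) of caddy above 0.035 m and angle between caddy's own z axis and vertical below 0.25 rad and contact force between caddy and the fingers below 0.3 N and value of joint carriage between 0.046 and 0.054 m and value of joint plunger below 0.003 m and contact force between the fingers and lock_knob above 3 N and linear speed of caddy below 0.05 m/s); the arm keeps its last pose, push and grip.
It fails at once if another thing on the worktop is shifted by more than 30 mm (distance of any of salt_crock, lime, lemon, avocado, spice_jar from where it was at the start of the episode above 0.03 m).
It fails at once if the carriage is slid well past the next hole (over 75 mm) or the wrong way (over 25 mm) (value of joint carriage above 0.075 m or value of joint carriage below -0.025 m).
It also fails if it takes over 58 s, if anything falls off the work surface, if the arm or the gripper's body presses on something with over 40 N, if the wrist force passes 120 N, or if a joint passes its speed limit or range.

## Working session

There is one attempt and no reset: what is moved stays moved. The work goes in short steps, Python scripts to look and compute and a shell command to move; the robot and the scene stay as the last step left them, time stands still between calls to the robot, and variables do not carry over. Pictures are saved under pics/ and viewed, at most 10 in all, crops included, and the job is handed in when it is done.

```bash
mkdir -p pics; cat > h.py <<'E'
import numpy as np, cv2
from scipy.spatial.transform import Rotation as R
from workcell import manip
def world(name, depth, px):
    c=manip.get_calibration(name); px=np.atleast_2d(px).astype(float)
    d=depth[px[:,1].astype(int),px[:,0].astype(int)]
    P=np.c_[(px[:,0]-c['cx'])/c['fx']*d, -(px[:,1]-c['cy'])/c['fy']*d, -d]
    return R.from_quat(c['orientation']).apply(P)+c['xyz'], d
def cloud(name, depth, mask):
    v,u=np.nonzero(mask&(depth>0)); return world(name,depth,np.c_[u,v])[0]
def tool():
    o=manip.get_obs(); return np.array(o['position']),R.from_quat(o['ee_rot']),o
def delta(target):  # shift in tool axes, units
    p,r,o=tool(); return r.inv().apply(np.array(target)-p)/0.05
E
python3 - <<'E'
from h import *
np.set_printoptions(precision=4,suppress=True)
for n in ('side','top'):
    im,d=manip.camera(n); cv2.imwrite(f'pics/{n}0.png',im[:,:,::-1]); np.save(f'{n}0.npy',d)
    c=manip.get_calibration(n); print(n,c)
    for t in ('caddy','hook','lock_knob','stand'):
        for q in manip.trace(t,n)[:1]:
            P=cloud(n,d,q['pixels']); print(t,q['p'],q['box'],len(P),np.percentile(P,[2,50,98],axis=0).tolist())
    for t in ('caddy_bar','hook_seat','knob_grip','caddy'):
        for q in manip.tip_of(t,n)[:1]: print(t,q['p'],q['pixel'],world(n,d,q['pixel'])[0])
p,r,o=tool();print(o)
E
```

```text
side {'fx': 413.2955980024016, 'fy': 413.2955980024016, 'cx': 277.9920692452066, 'cy': 202.63572131650102, 'xyz': array([0.0279, 0.7173, 0.658 ]), 'orientation': array([-0.1442,  0.4752,  0.8314, -0.2495])}
caddy 0.96 [326.3, 164.4, 373.5, 229.3] 1517 [[0.3765056956801012, -0.33266309137555, 0.001596889054911066], [0.4248654396726523, -0.2600945879911285, 0.03483938595545688], [0.4702538375370517, -0.1935595588099877, 0.14636194590581822]]
hook 0.66 [202.8, 157.2, 275.7, 208.5] 1131 [[0.5008227660641041, -0.11903788089368596, 0.15378446085109734], [0.6017425612212909, 0.06766321919655649, 0.20284111489511242], [0.7225903650552246, 0.11117073978005508, 0.2548128011257026]]
lock_knob 0.72 [214.3, 158.7, 226.9, 173.3] 167 [[0.6130646744966558, 0.05119159226687922, 0.219358054471296], [0.6210824741489375, 0.0659674504917972, 0.2432687488726808], [0.6352261615867248, 0.07336296405468204, 0.25553222003568365]]
stand 0.57 [177.6, 147.7, 301.2, 286.6] 4230 [[0.5240341508733737, -0.1489470944117568, 0.007517394142435871], [0.6091370449017932, 0.07493648095147698, 0.18166472179312884], [0.6505
[... 1500 characters left out ...]
48]]
hook_seat 0.93 [249.0, 182.1] [[0.5744 0.0943 0.0021]]
knob_grip 0.59 [257.6, 137.9] [[0.6192 0.0629 0.2542]]
caddy 0.91 [364.3, 246.4] [[ 0.4262 -0.2646  0.0018]]
{'clock': 0.9, 'joint_pos': array([ 1.2394,  0.3322, -0.0647,  1.4601,  0.0216,  1.3499, -0.0885]), 'joint_velocities': array([ 0.    , -0.0008, -0.0008,  0.0003, -0.0016,  0.0007, -0.0012]), 'tau': array([ -0.0011, -62.5223,   0.0486, -39.1827,   0.0165,   0.002 ,
         0.0001]), 'position': array([ 0.19  , -0.5954,  0.2453]), 'ee_rot': array([0.9881, 0.1538, 0.    , 0.    ]), 'ft_force': array([-0.0734, -0.5627,  0.1585]), 'torque': array([ 0.0429,  0.034 , -0.0007]), 'grasp_force': 0.0, 'grip_width': 0.9931005022731376}
```

```bash
python3 - <<'E'
from h import *
np.set_printoptions(precision=4,suppress=True)
a=cv2.imread('pics/side0.png')[120:300,160:420]; b=cv2.imread('pics/top0.png')[110:300,190:440]
cv2.imwrite('pics/c0.png',np.vstack([cv2.resize(a,(400,277)),cv2.resize(b,(400,304))]))
full=np.ones((420,560),bool)
for n in ('side','top'):
    d=np.load(n+'0.npy'); P=cloud(n,d,full)
    def reg(lo,hi): return P[np.all((P>lo)&(P<hi),axis=1)]
    def line(Q,s):
        m=Q[:,:2].mean(0); u=np.linalg.svd(Q[:,:2]-m)[2][0]; u*=np.sign(u[1]); t=(Q[:,:2]-m)@u
        print(n,s,len(Q),'mean',Q.mean(0),'yaw',np.arctan2(-u[0],u[1]),'ends',m+u*t.min(),m+u*t.max(), 'z',np.percentile(Q[:,2],[5,95]))
    line(reg([.36,-.345,.125],[.49,-.18,.17]),'bar')
    line(reg([.55,-.16,.196],[.68,.02,.206]),'tubeRight')
    line(reg([.55,-.2,.192],[.68,.25,.206]),'tubetop')
    Q=reg([.59,.02,.249],[.66,.1,.27]); print('knobtop',len(Q),Q.mean(0),Q.min(0),Q.max(0))
    Q=reg([.45,-.02,.17],[.56,.16,.22])
    print('prongs',len(Q),Q.min(0),Q.max(0)); 
    for s in (Q[Q[:,1]<.062],Q[Q[:,1]>.062]):
        if len(s)>5: u=np.linalg.svd(s[:,:2]-s[:,:2].mean(0))[2][0];u*=np.sign(u[0]);print(len(s),s.mean(0),s.min(0),s.max(0),np.arctan2(u[1],u[0]))
E
```

```text
side bar 150 mean [ 0.4224 -0.2545  0.1427] yaw -0.19809857022807725 ends [ 0.4073 -0.3296] [ 0.4347 -0.1931] z [0.1302 0.1476]
side tubeRight 394 mean [ 0.6077 -0.0677  0.2007] yaw -0.11661865775664303 ends [ 0.5975 -0.1546] [0.6175 0.0161] z [0.1973 0.2031]
side tubetop 1124 mean [0.6105 0.0376 0.1998] yaw -0.09470387136080267 ends [ 0.5923 -0.1539] [0.6241 0.1808] z [0.1934 0.2044]
knobtop 68 [0.6239 0.0628 0.2537] [0.6125 0.0477 0.2491] [0.6413 0.0755 0.2564]
prongs 185 [0.4875 0.0294 0.1864] [0.559  0.1155 0.209 ]
94 [0.5224 0.0393 0.1956] [0.4875 0.0294 0.1864] [0.559  0.0454 0.209 ] -0.13788450097285737
91 [0.5267 0.109  0.1954] [0.4947 0.1008 0.1866] [0.559  0.1155 0.2089] -0.13073880391811343
top bar 241 mean [ 0.4217 -0.2612  0.144 ] yaw -0.1928828795506042 ends [ 0.408  -0.3315] [ 0.4346 -0.195 ] z [0.1361 0.1486]
top tubeRight 791 mean [ 0.6088 -0.0694  0.2001] yaw -0.12166253035590303 ends [ 0.5982 -0.1566] [0.6199 0.0212] z [0.1971 0.2032]
top tubetop 1487 mean [0.6114 0.0065 0.1999] yaw -0.08567443384128283 ends [ 0.5973 -0.1568] [0.6261 0.1775] z [0.1952 0.2039]
knobtop 103 [0.6251 0.059  0.2538] [0.6116 0.0458 0.2496] [0.6392 0.0733 0.2581]
prongs 168 [0.4854 0.0282 0.1864] [0.56   0.1128 0.208 ]
91 [0.5241 0.0361 0.196 ] [0.4854 0.0282 0.1864] [0.56   0.0441 0.2076] -0.12422371883196107
77 [0.5276 0.1062 0.1954] [0.4943 0.099  0.1886] [0.5586 0.1128 0.208 ] -0.1149137350860238
```

View pics/c0.png

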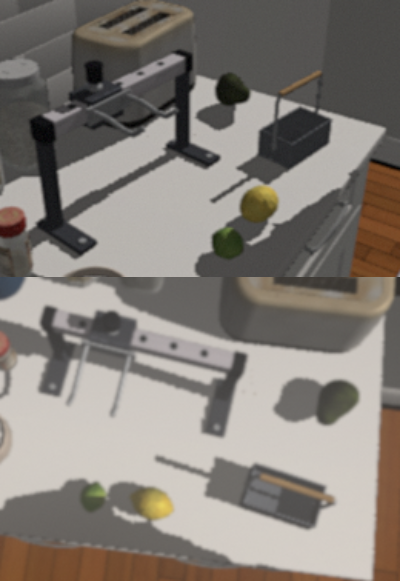

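```bash
python3 -m pendant '[[0.8,-0.6,0,0,0,-0.95,1],[1.6,-1.2,0,0,0,-1.9,1],[2.4,-1.8,0,0,0,-2.85,1],[3.2,-2.5,0,0,0,-3.8,1],[4,-3.1,0,0,0,-4.8,1],[4.8,-3.7,0,0,0,-5.7,1],[5.6,-4.3,0,0,0,-6.7,1],[6.42,-4.93,0,0,0,-7.64,1],[6.42,-4.93,0,0,0,-7.64,1],[6.42,-4.93,0,0,0,-7.64,1]]' 40; python3 - <<'E'
from h import *
p,r,o=tool(); print(p,r.as_matrix().round(3),o['joint_pos'].round(2)); print(delta([.4215,-.262,.137]))
E
```

```text
clock: 2.15
position: [0.4206, -0.2635, 0.2454]
ee_rot: [0.773, 0.634, -0.0, 0.0]
ft_force: [-0.0, -0.8, 0.0]
grip_width: 1.0
grasp_force: 0.0
[ 0.42058393 -0.26354806  0.24536645] [[ 0.195  0.981 -0.   ]
 [ 0.981 -0.195 -0.001]
 [-0.001 -0.    -1.   ]] [ 0.9   0.08 -0.45  1.77  0.03  1.3   0.25]
[0.03505509 0.01194007 2.16731122]
```

```bash
python3 -m pendant '[[0.02,0,0.6,0,0,0,1],[0.03,0.01,1.2,0,0,0,1],[0.03,0.01,1.8,0,0,0,0.5],[0.03,0.01,2.2,0,0,0,0.2],[0.03,0.01,2.2,0,0,0,0.0],[0.03,0.01,2.2,0,0,0,-1],[0.03,0.01,2.2,0,0,0,-1],[0.03,0.01,2.2,0,0,0,-1],[0.03,0.01,2.2,0,0,0,-1],[0.03,0.01,2.2,0,0,0,-1]]' 60
```

```text
clock: 3.4
position: [0.4225, -0.2625, 0.1364]
ee_rot: [0.773, 0.635, 0.0, 0.001]
ft_force: [1.1, -1.8, 6.0]
grip_width: 0.112
grasp_force: 58.8
```

```bash
python3 -m pendant '[[0,0,-0.3,0,0,0,-1],[0,0,-0.7,0,0,0,-1],[0,0,-1.1,0,0,0,-1],[0,0,-1.5,0,0,0,-1],[0,0,-1.85,0,0,0,-1],[0,0,-1.85,0,0,0,-1],[0,0,-1.85,0,0,0,-1],[0,0,-1.85,0,0,0,-1],[0,0,-1.85,0,0,0,-1],[0,0,-1.85,0,0,0,-1]]'; python3 - <<'E'
from h import *
for n in ('side','top'):
    im,d=manip.camera(n); P=cloud(n,d,np.ones((420,560),bool)); p,r,o=tool()
    Q=r.inv().apply(P-p); s=Q[(abs(Q[:,1])<.06)&(abs(Q[:,0])<.085)&(Q[:,2]>-.02)&(Q[:,2]<.16)]
    for a,b in ((-.02,.015),(.015,.08),(.08,.15)):
        t=s[(s[:,2]>a)&(s[:,2]<b)]; print(n,a,len(t),np.percentile(t,[1,50,99],axis=0).round(3).tolist())
    cv2.imwrite(f'pics/{n}1.png',im[:,:,::-1])
a=cv2.imread('pics/side1.png')[120:300,160:420]; b=cv2.imread('pics/top1.png')[110:300,190:440]
cv2.imwrite('pics/c1.png',np.vstack([cv2.resize(a,(400,277)),cv2.resize(b,(400,304))]))
print(p,r.as_matrix().round(3),o['grip_width'],o['ft_force'])
E
```

```text
clock: 4.65
position: [0.4216, -0.2616, 0.2276]
ee_rot: [0.773, 0.635, -0.0, -0.0]
ft_force: [-0.3, -0.5, -2.9]
grip_width: 0.116
grasp_force: 58.9
side -0.02 243 [[-0.066, -0.018, -0.02], [0.009, -0.003, -0.007], [0.069, 0.018, 0.012]]
side 0.015 128 [[-0.07, -0.037, 0.016], [0.063, -0.0, 0.052], [0.07, 0.035, 0.08]]
side 0.08 1353 [[-0.066, -0.038, 0.08], [0.003, -0.004, 0.104], [0.067, 0.039, 0.134]]
top -0.02 147 [[0.006, -0.018, -0.015], [0.034, -0.002, -0.008], [0.068, 0.006, 0.009]]
top 0.015 33 [[-0.007, -0.038, 0.02], [0.063, -0.002, 0.076], [0.069, 0.036, 0.08]]
top 0.08 847 [[-0.022, -0.039, 0.081], [0.024, -0.005, 0.132], [0.064, 0.036, 0.138]]
[ 0.42162286 -0.26165426  0.22769839] [[ 0.194  0.981 -0.   ]
 [ 0.981 -0.194  0.   ]
 [ 0.    -0.    -1.   ]] 0.11381146481728746 [-0.53065475  0.29970434 -1.69049815]
```

View pics/c1.png

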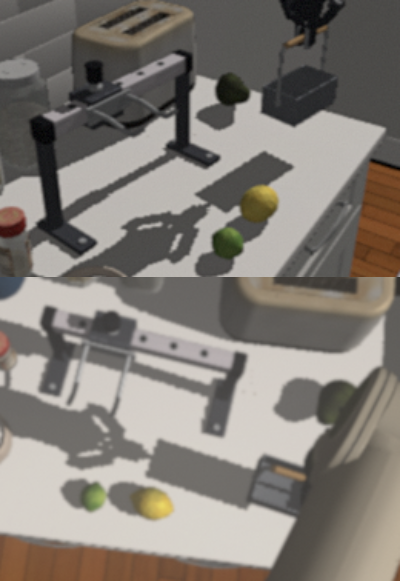

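```bash
python3 -m pendant '[[0.3,-0.03,-0.1,0,0,0,-1],[1,-0.11,-0.1,0,0,-0.1,-1],[1.9,-0.21,-0.1,0,0,-0.2,-1],[2.8,-0.31,-0.1,0,0,-0.3,-1],[3.7,-0.41,-0.1,0,0,-0.4,-1],[4.6,-0.51,-0.1,0,0,-0.52,-1],[5.5,-0.61,-0.1,0,0,-0.52,-1],[6.3,-0.7,-0.1,0,0,-0.52,-1],[6.7,-0.75,-0.1,0,0,-0.52,-1],[6.84,-0.76,-0.1,0,0,-0.52,-1]]'; python3 - <<'E'
from h import *
for n in ('side',):
    im,d=manip.camera(n); P=cloud(n,d,np.ones((420,560),bool)); p,r,o=tool()
    Q=r.inv().apply(P-p); s=Q[(abs(Q[:,1])<.06)&(abs(Q[:,0])<.085)&(Q[:,2]>-.02)&(Q[:,2]<.16)]
    for a,b in ((-.02,.015),(.015,.08),(.08,.15)):
        t=s[(s[:,2]>a)&(s[:,2]<b)]; print(n,a,len(t),np.percentile(t,[1,50,99],axis=0).round(3).tolist())
    cv2.imwrite('pics/c2.png',cv2.resize(im[60:330,100:420,::-1],(640,540)))
print(p,r.as_matrix().round(3),o['ft_force']); print(delta([.52,.0728,.231]),delta([.52,.0728,.194]))
E
```

```text
clock: 6.0
position: [0.4503, 0.0832, 0.2332]
ee_rot: [0.748, 0.664, 0.0, 0.0]
ft_force: [-0.7, -0.8, -2.6]
grip_width: 0.115
grasp_force: 58.8
side -0.02 382 [[-0.067, -0.019, -0.02], [0.01, -0.004, -0.007], [0.068, 0.019, 0.014]]
side 0.015 222 [[-0.07, -0.037, 0.016], [0.035, -0.001, 0.046], [0.07, 0.058, 0.08]]
side 0.08 2289 [[-0.066, -0.039, 0.08], [-0.001, -0.001, 0.106], [0.067, 0.038, 0.134]]
[0.45045529 0.08295406 0.23307854] [[ 0.12   0.993  0.   ]
 [ 0.993 -0.12  -0.   ]
 [-0.     0.    -1.   ]] [-0.27430216  1.01885529 -3.23337154]
[-0.03448013  1.40520066  0.04217876] [-0.03443618  1.40488154  0.78217869]
```

View pics/c2.png

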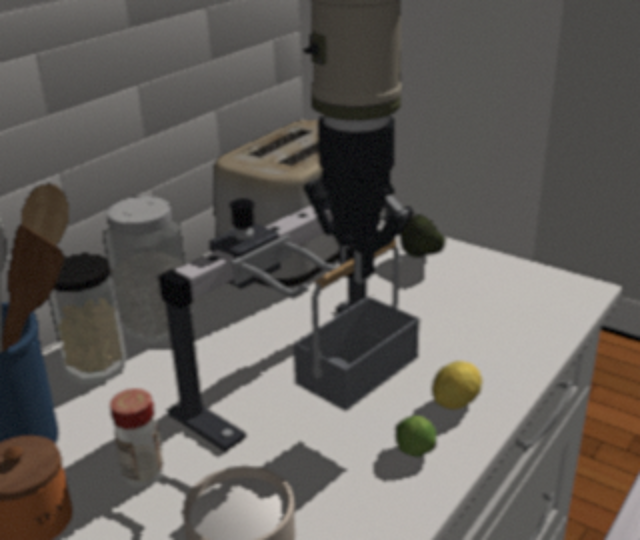

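```bash
python3 -m pendant '[[-0.01,0.2,0,0,0,0,-1],[-0.02,0.5,0,0,0,0,-1],[-0.03,0.8,0,0,0,0,-1],[-0.03,1.1,0,0,0,0,-1],[-0.03,1.4,0,0,0,0,-1],[-0.03,1.4,0.2,0,0,0,-1],[-0.03,1.4,0.4,0,0,0,-1],[-0.03,1.4,0.6,0,0,0,-1],[-0.03,1.4,0.7,0,0,0,-1],[-0.03,1.4,0.76,0,0,0,-1]]'; python3 - <<'E'
from h import *
im,d=manip.camera('side'); cv2.imwrite('pics/c3.png',cv2.resize(im[110:280,160:340,::-1],(600,566)))
p,r,o=tool();print(p,o['ft_force'])
E
```

```text
clock: 7.3
position: [0.5199, 0.0711, 0.1946]
ee_rot: [0.749, 0.662, -0.0, 0.0]
ft_force: [0.1, -0.6, -2.3]
grip_width: 0.115
grasp_force: 58.8
[0.51986615 0.07110213 0.19442136] [-0.7137219   0.6868322  -3.21508824]
```

View pics/c3.png

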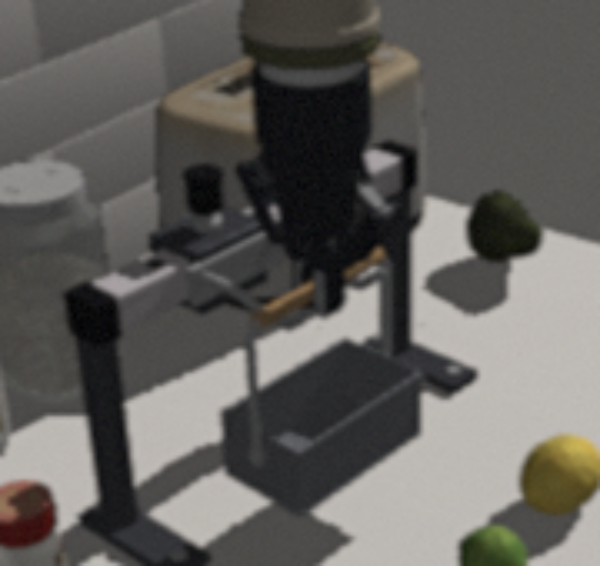

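The bar lies across both prongs, with its near end at (265,315) and the upturned tips in front of it. It is not bearing its weight on the prongs yet, so I lower it gently.

```bash
python3 -m pendant '[[0,0,0.03,0,0,0,-1],[0,0,0.06,0,0,0,-1],[0,0,0.08,0,0,0,-1],[0,0,0.08,0,0,0,-1],[0,0,0.08,0,0,0,-1],[0,0,0.08,0,0,0,-1],[0,0,0.08,0,0,0,-1],[0,0,0.08,0,0,0,-1],[0,0,0.08,0,0,0,-1],[0,0,0.08,0,0,0,-1]]'
```

```text
clock: 8.6
position: [0.5204, 0.0721, 0.1934]
ee_rot: [0.749, 0.663, 0.001, 0.001]
ft_force: [-11.0, -0.1, 20.0]
grip_width: 0.116
grasp_force: 61.3
```

```bash
python3 -m pendant '[[0,-0.04,-0.04,0,0,0,-1],[0,-0.08,-0.05,0,0,0,-1],[0,-0.08,-0.05,0,0,0,-1],[0,-0.08,-0.05,0,0,0,-0.8],[0,-0.08,-0.05,0,0,0,-0.6],[0,-0.08,-0.05,0,0,0,-0.4],[0,-0.08,-0.05,0,0,0,-0.2],[0,-0.08,-0.05,0,0,0,0],[0,-0.08,-0.05,0,0,0,0],[0,-0.08,-0.05,0,0,0,0]]'; python3 - <<'E'
from h import *
im,d=manip.camera('side'); cv2.imwrite('pics/c4.png',cv2.resize(im[110:280,160:340,::-1],(600,566)))
p,r,o=tool();print(p,o['ft_force'])
E
```

```text
clock: 9.85
position: [0.516, 0.0716, 0.1933]
ee_rot: [0.749, 0.662, -0.0, 0.0]
ft_force: [0.3, -0.2, 0.3]
grip_width: 0.499
grasp_force: 0.0
[0.51604414 0.07162729 0.19328501] [ 0.40577427  0.20509617 -0.6649571 ]
```

View pics/c4.png

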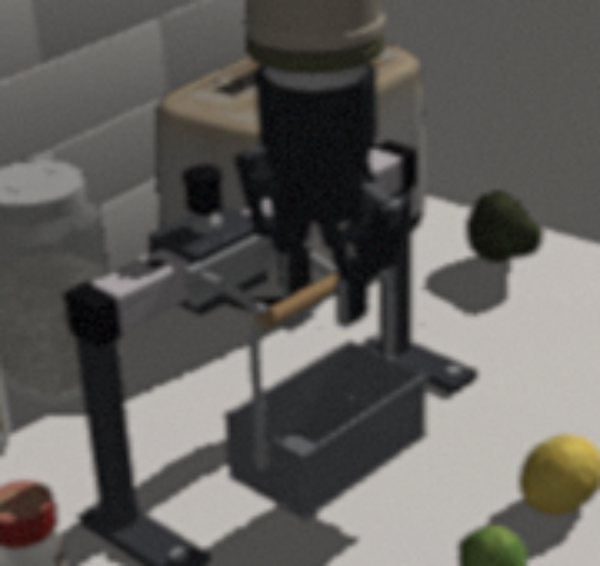

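The caddy hangs level with the fingers open on either side of the bar (bar at about (300,300)). I retreat straight up.

```bash
python3 -m pendant '[[0,0,-0.1,0,0,0,0],[0,0,-0.25,0,0,0,0],[0,0,-0.5,0,0,0,0],[0,0,-0.8,0,0,0,0],[0,0,-1.1,0,0,0,0],[0,0,-1.4,0,0,0,0.2],[0,0,-1.7,0,0,0,0.4],[0,0,-2,0,0,0,0.4],[0,0,-2.2,0,0,0,0.4],[0,0,-2.2,0,0,0,0.4]]'; python3 - <<'E'
from h import *
full=np.ones((420,560),bool)
for n in ('side','top'):
    im,d=manip.camera(n); P=cloud(n,d,full)
    def reg(lo,hi): return P[np.all((P>lo)&(P<hi),axis=1)]
    Q=reg([.60,.03,.249],[.65,.09,.27]); print('knobtop',len(Q),Q.mean(0),Q.min(0),Q.max(0))
    Q=reg([.60,.03,.225],[.65,.09,.248]); print('knobside',len(Q),Q.mean(0),Q.min(0),Q.max(0))
    q=manip.trace('caddy',n)[:1]
    if q: C=cloud(n,d,q[0]['pixels']); print('caddy',np.percentile(C,[2,50,98],axis=0).round(3).tolist())
p,r,o=tool();print(p,r.as_matrix().round(3)); print(delta([.6242,.060,p[2]]),(p[2]-.232)/.05)
E
```

```text
clock: 11.15
position: [0.5163, 0.0717, 0.3039]
ee_rot: [0.749, 0.662, 0.0, 0.0]
ft_force: [0.6, -0.0, -0.3]
grip_width: 0.696
grasp_force: 0.0
knobtop 70 [0.62409867 0.06383168 0.25384944] [0.61219747 0.04758104 0.24965669] [0.64041143 0.07495324 0.25689026]
knobside 91 [0.62090572 0.06763448 0.2368081 ] [0.61254837 0.05439342 0.2257622 ] [0.63564242 0.07470433 0.24798471]
caddy [[0.473, 0.003, 0.06], [0.516, 0.071, 0.094], [0.558, 0.139, 0.204]]<stdin>:6: RuntimeWarning: Mean of empty slice.
  ret = um.true_divide(
Traceback (most recent call last):
ValueError: zero-size array to reduction operation minimum which has no identity
```

```bash
python3 -m pendant '[[0.01,0.5,0,0,0,0,0.4],[0.02,1,0,0,0,0,0.4],[0.04,1.5,0,0,0,0,0.4],[0.05,1.9,0,0,0,0,0.4],[0.05,2.15,0,0,0,0,0.4],[0.05,2.19,0.2,0,0,0,0.4],[0.05,2.19,0.6,0,0,0,0.4],[0.05,2.19,1,0,0,0,0.4],[0.05,2.19,1.3,0,0,0,0.4],[0.05,2.19,1.42,0,0,0,0.4]]' 60
```

```text
clock: 12.55
position: [0.6246, 0.0605, 0.2312]
ee_rot: [0.749, 0.662, -0.001, -0.0]
ft_force: [0.5, 0.0, 0.4]
grip_width: 0.701
grasp_force: 0.0
```

```bash
python3 -m pendant '[[0,0,0,0,0,0,0],[0,0,0,0,0,0,-0.2],[0,0,0,0,0,0,-0.4],[0,0,0,0,0,0,-0.6],[0,0,0,0,0,0,-1],[0,0,0,0,0,0,-1],[0,0,0,0,0,0,-1],[0,0,0,0,0,0,-1],[0,0,0,0,0,0,-1],[0,0,0,0,0,0,-1]]'; python3 - <<'E'
from h import *
im,d=manip.camera('side'); cv2.imwrite('pics/c5.png',cv2.resize(im[110:280,160:340,::-1],(600,566)))
p,r,o=tool();print(p,r.as_matrix().round(3),o['ft_force'],o['joint_pos'].round(2))
E
```

```text
clock: 13.8
position: [0.6265, 0.0607, 0.2335]
ee_rot: [0.749, 0.662, 0.002, 0.001]
ft_force: [5.6, 0.9, 0.9]
grip_width: 0.298
grasp_force: 58.7
[0.62643003 0.0607223  0.23357895] [[ 0.123  0.992  0.004]
 [ 0.992 -0.123  0.   ]
 [ 0.001  0.004 -1.   ]] [5.89603158 0.54705082 0.40441309] [ 0.4   0.45 -0.76  1.44  0.31  1.38 -0.5 ]
```

View pics/c5.png

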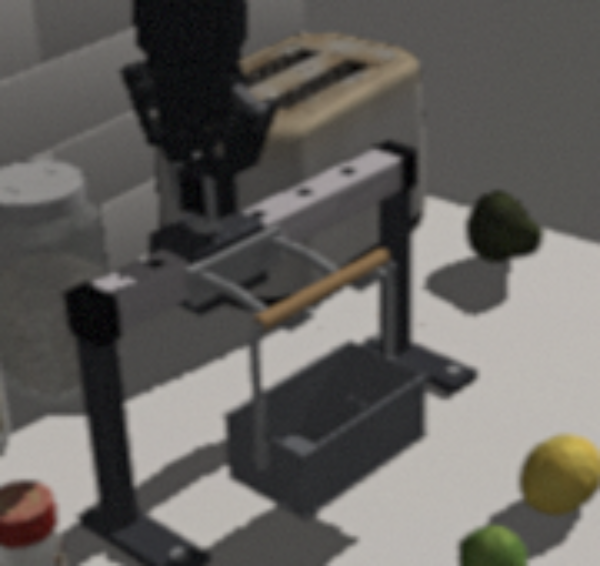

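The knob is gripped at (200,195) and the caddy hangs freely. Now I pull the knob up.

```bash
python3 -m pendant '[[0,-0.03,-0.06,0,0,0,-1],[0,-0.03,-0.12,0,0,0,-1],[0,-0.03,-0.18,0,0,0,-1],[0,-0.03,-0.24,0,0,0,-1],[0,-0.03,-0.3,0,0,0,-1],[0,-0.03,-0.34,0,0,0,-1],[0,-0.03,-0.34,0,0,0,-1],[0,-0.03,-0.34,0,0,0,-1],[0,-0.03,-0.34,0,0,0,-1],[0,-0.03,-0.34,0,0,0,-1]]'
```

```text
clock: 15.1
position: [0.6262, 0.0601, 0.2499]
ee_rot: [0.75, 0.662, 0.002, 0.002]
ft_force: [15.1, -0.2, -6.9]
grip_width: 0.297
grasp_force: 59.2
```

```bash
python3 -m pendant '[[-0.02,0.03,0,0,0,0,-1],[-0.06,0.05,0,0,0,0,-1],[-0.12,0.05,0,0,0,0,-1],[-0.18,0.05,0,0,0,0,-1],[-0.25,0.05,0,0,0,0,-1],[-0.32,0.05,0,0,0,0,-1],[-0.39,0.05,0,0,0,0,-1],[-0.45,0.05,0,0,0,0,-1],[-0.49,0.05,0,0,0,0,-1],[-0.5,0.05,0,0,0,0,-1]]'
```

```text
clock: 16.35
position: [0.6233, 0.0355, 0.2491]
ee_rot: [0.749, 0.662, 0.0, 0.0]
ft_force: [6.2, -0.0, -6.3]
grip_width: 0.299
grasp_force: 59.3
```

```bash
python3 -m pendant '[[-0.02,0.02,0,0,0,0,-1],[-0.06,0.02,0,0,0,0,-1],[-0.12,0.02,0,0,0,0,-1],[-0.18,0.02,0,0,0,0,-1],[-0.25,0.02,0,0,0,0,-1],[-0.32,0.02,0,0,0,0,-1],[-0.39,0.02,0,0,0,0,-1],[-0.45,0.02,0,0,0,0,-1],[-0.49,0.02,0,0,0,0,-1],[-0.5,0.02,0,0,0,0,-1]]'; python3 - <<'E'
from h import *
p,r,o=tool();print(p,o['ft_force'])
im,d=manip.camera('side'); cv2.imwrite('pics/c6.png',cv2.resize(im[110:280,160:340,::-1],(600,566)))
for q in manip.trace('caddy','side')[:1]: print('caddy',np.percentile(cloud('side',d,q['pixels']),[2,50,98],axis=0).round(4).tolist())
E
```

```text
clock: 17.6
position: [0.6205, 0.0106, 0.2492]
ee_rot: [0.749, 0.662, -0.0, -0.0]
ft_force: [-4.4, 2.1, -6.4]
grip_width: 0.298
grasp_force: 59.5
[0.62054138 0.010558   0.24916185] [-4.40049278  2.11106532 -6.42113099]
caddy [[0.4667, -0.0465, 0.0606], [0.5106, 0.0223, 0.0941], [0.5519, 0.0895, 0.204]]
```

View pics/c6.png

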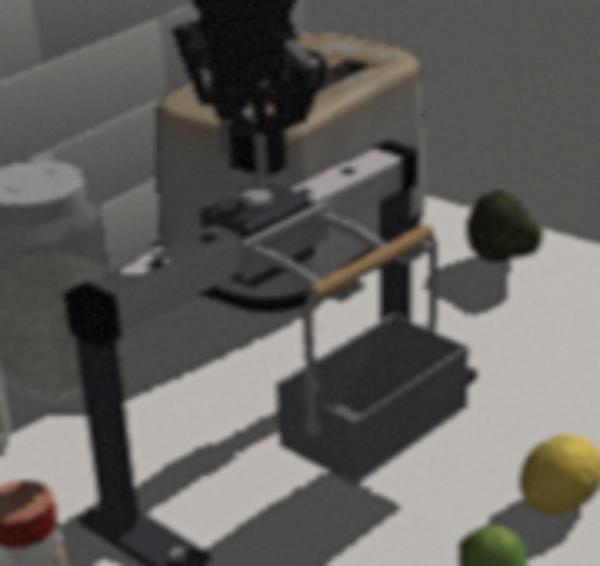

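The carriage has slid about 50 mm and the caddy hangs level. Next I lower the pin.

```bash
python3 -m pendant '[[0,-0.01,0.05,0,0,0,-1],[0,-0.01,0.1,0,0,0,-1],[0,-0.01,0.15,0,0,0,-1],[0,-0.01,0.2,0,0,0,-1],[0,-0.01,0.25,0,0,0,-1],[0,-0.01,0.3,0,0,0,-1],[0,-0.01,0.35,0,0,0,-1],[0,-0.01,0.37,0,0,0,-1],[0,-0.01,0.37,0,0,0,-1],[0,-0.01,0.37,0,0,0,-1]]'
```

```text
clock: 18.95
position: [0.6208, 0.0117, 0.2334]
ee_rot: [0.749, 0.663, 0.001, 0.001]
ft_force: [-9.6, 0.5, 13.1]
grip_width: 0.298
grasp_force: 61.1
```

```bash
python3 -m pendant '[[0,-0.03,-0.02,0,0,0,-1],[0,-0.03,-0.02,0,0,0,-1],[0,-0.03,-0.02,0,0,0,-1],[0,-0.03,-0.02,0,0,0,-1],[0,-0.03,-0.02,0,0,0,-1],[0,-0.03,-0.02,0,0,0,-1],[0,-0.03,-0.02,0,0,0,-1],[0,-0.03,-0.02,0,0,0,-1],[0,-0.03,-0.02,0,0,0,-1],[0,-0.03,-0.02,0,0,0,-1]]'; python3 - <<'E'
from h import *
for i in range(2):
    im,d=manip.camera('side')
    for q in manip.trace('caddy','side')[:1]: print('caddy',np.percentile(cloud('side',d,q['pixels']),[2,50,98],axis=0).round(4).tolist())
cv2.imwrite('pics/c7.png',cv2.resize(im[110:280,160:340,::-1],(600,566)))
E
```

```text
clock: 20.2
position: [0.6205, 0.0114, 0.2335]
ee_rot: [0.749, 0.662, 0.002, 0.001]
ft_force: [3.2, 0.1, 7.2]
grip_width: 0.301
grasp_force: 60.4
caddy [[0.4667, -0.1282, 0.0016], [0.5118, 0.0215, 0.0929], [0.6178, 0.09, 0.204]]
caddy [[0.4671, -0.0466, 0.0584], [0.5119, 0.0225, 0.0935], [0.554, 0.0903, 0.2043]]
```

View pics/c7.png

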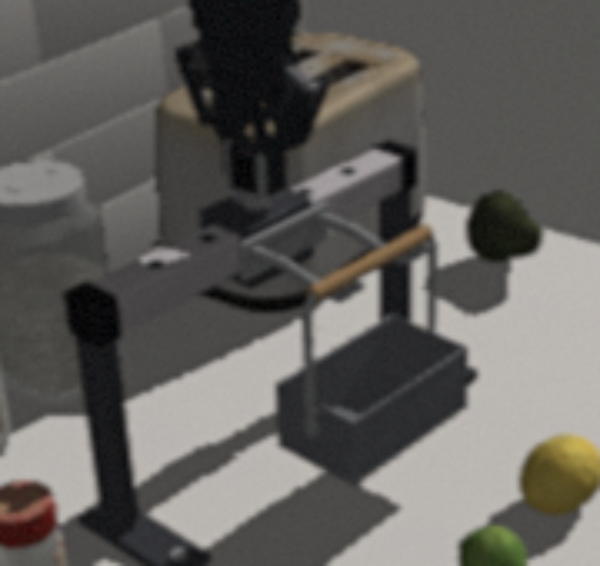

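The knob is down at its starting height, around (262,190), and still gripped. The carriage has moved one hole along and the caddy hangs level.

```bash
python3 -c "
from workcell import manip; print(manip.hand_in())"
```

```text
the job is handed in; nothing more can be done
None
```

I handed the job in at about 20 s: the caddy hangs level on the hook, the carriage is one hole (about 50 mm) to the right with the pin home, and the knob is still gripped; the hand-in gave no verdict.

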